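# Make up a stamping forme in its chase

### The arm

A 7-joint arm with a two-finger parallel gripper is mounted at the origin on the work surface. World frame = base frame: x ahead of the robot, y to its left, z up, the work surface at z = 0. Lengths are in m, angles in rad, forces in N, time in s.
With the tool pointing down it reaches from about 0.425 to 0.925 m from the base axis. Payload 6.8 kg.
Tool frame: the origin (TCP) lies on the front face of the gripper's body, between the roots of the fingers; the fingertips stand 73 mm ahead of it and the grasp point (between the pads) lies 54 mm ahead of it (bot.finger_overhang is the z of the fingertips in the tool frame, in m); z points along the fingers, y is the line along which they close (so a half turn about z gives the same grasp; the last joint's range is limited). The gripper opens to 85 mm and grips with 20 to 120 N. Pads are 22 mm wide; open, the fingers measure 114 mm over their backs; the gripper's body (76 mm by 85 mm) begins 54 mm behind the grasp point. The pads swing forward as they close: fully open they stand 13 mm farther back than shut.
Start: joints at [1.166, 0.477, 0.022, 1.555, -0.011, 1.109, -0.083], TCP at [0.197, -0.646, 0.304] pointing down, gripper open.
Joint ranges: [-2.96, 2.96], [-0.34, 2.1], [-1.41, 1.46], [0.24, 2.44], [-1.37, 4.51], [0.17, 1.92], [-2.96, 2.96]. Speed limits (rad/s): [2.39, 2.39, 3.14, 3.14, 3.14, 3.14, 3.14].

### API

Orientations are given as a unit quaternion [w, x, y, z].
In Python, from station import bot gives the robot as it stands.
- The arm moves only by the tool servo_tool, never from a script. Its argument "motion" is one flat list of numbers, 7 for each row, row after row: the shift along the tool's x, y, z as a fraction of full scale, then the turn, a rotation vector about the tool's x, y, z as a fraction of full scale, then the closure, from 0 (fully open) to 1 (shut). In form: [tx, ty, tz, ax, ay, az, gripper, tx, ty, tz, ax, ay, az, gripper, ...]. A call has 1 to 5 rows; each row shifts and turns the commanded pose from where the row before left it, along the tool's axes as they then stand; what a row does not reach is not made up. Full scale, the value 1, is 0.02 m for a shift and 0.15 rad for a turn. A row lasts 1/8 s, in which the tool goes at most 62.5 mm and 10.7 degrees, less where a joint would pass 70% of its speed; a pose out of reach is approached as far as the arm can. A call with a number of a shift or a turn outside -1 to 1 is refused whole. A call with a gripper value outside its range is refused whole. The fingers move at their own pace and stop on an object; "grip_force" is the grip in N (left out, the last holds). Time passes only in rows, so rows that do not move let the fingers close. It gives the time, the measured TCP pose, the force, the opening and the grip force at its end, in the units of the state.
- bot.get_obs(): the state, without advancing time (a new reading comes with each control period).
- bot.read_camera(name): name is "scene" or "top" or "wrist"; returns the picture (480x640x3 uint8, red, green, blue); there is no depth.
- bot.get_calibration(name): a dict with "mtx" (3x3 intrinsics, pixels), "rvec" (rotation vector, rad) and "tvec" (3), from world to camera coordinates, as OpenCV has them. Camera axes: x right, y down, z forward; pixel columns grow to the right and rows downward; lengths in m; the calibration is good to about 2 mm. A picture is of the moment at which its call begins: read the wrist's pose just before it. get_calibration takes no time and is no camera call; for the wrist camera it gives the pose at the moment of the call.
- bot.hand_in(): hands the job in; it is judged then, once.
Trained networks look in the newest picture that a camera, given by its name, has taken for a name from the list of things; names that differ only in an ending like _2 or _b are one class to them, and where a whole thing is asked for, a point or a joint stands for the part that bears it (a point fixed in the world has none). Each returns a list of dicts, best first, with "p" (0 to 1); they miss things now and then, are a little off and sometimes report something else, mostly with a low value. They report only what shows in the picture. A call takes as long as a camera call. They do not tell look-alikes from the thing itself.
- bot.boxes_of(camera, name): "uv" ([column, row] in pixels, amid what is visible of it).
The state is a dict: "t": time; "q": joint angles; "joint_vel": joint speeds; "joint_torque": joint torques, N m; "eef_pos": TCP position; "tool_rot": TCP orientation; "contact_force": force on the tool from outside, world axes, zero at the start; "torque": the same for the moment, N m; "gripper_width": opening from 0.0 (shut) to 1.0 (fully open); "grasp_force": force on a finger pad.
Only numpy, scipy, OpenCV 4.12 (cv2) and the standard library are available. Lean on these libraries where they do the work, as an engineer would, in place of code of your own. Each camera call takes 0.05 s, during which the arm holds its last target. There are 200 camera calls.

### The job

Make up the stamping forme in the steel frame with the green handle: first lay the ribbed brass die flat, ribs up, in the centre of the frame with its longer sides parallel to the handle-side wall. Then lay the wide steel spacer bar midway between the die and the handle-side wall and the thin spacer bar midway between the die and the opposite wall, both flat, parallel to those walls and centred alongside the die. Last, set the wooden planer block flat and centred on top of the die so that it lies crosswise, reaching over both spacers; leave the nut and the two foil rolls where they are.

Things in the scene. Friction and masses are not known exactly. Their poses are not given: they have to be found in the camera images.
- chase: Fixed frame (chase), left or right of the robot, any yaw. Outside 176 (x) by 188 mm (y), inside 152 by 164; light floor 6 mm above the bench, dark walls 12 mm thick, tops 22 mm above the bench. A green handle and two bolts stick out up to 60 mm from its -x wall. Origin: centre of its underside on the bench (z = 0); z up, -x to the handle. Die centred, each gap along x is 54 mm wide, its middle 49 mm off centre.
- tray: Fixed flat grey tray (a plain plate), 280 mm (x) by 260 mm (y), on the opposite side of the bench from the chase; top 3 mm above the bench, no raised rim. Origin: centre of its underside on the bench. The die, both spacers and the planer start on it, one in each quarter (which is where varies), with the nut in the middle.
- die_mid (a point): Brass stamping die, a loose block 44 mm along x, 56 mm along y, 24 mm tall, with ribs (running along y) on its upper face whose flat tops lie at the full height; 0.35 kg. The point is its centre, 12 mm above its underside; z up. Starts flat on the tray.
- wide_mid (a point): Wide dark steel spacer bar, loose, 28 mm along x, 56 mm along y, 20 mm tall, 0.2 kg. The point is its centre, 10 mm above its underside; z up. It can be gripped by its two ends (along y), which leaves its long sides free of fingers. Starts flat on the tray.
- thin_mid (a point): Thin dark steel spacer bar, loose, 14 mm along x, 56 mm along y, 20 mm tall, 0.11 kg. The point is its centre, 10 mm above its underside; z up. It can be gripped by its two ends (along y). Starts flat on the tray.
- planer_mid (a point): Wooden planer block, loose, 110 mm along x, 48 mm along y, 40 mm tall, 0.15 kg. The point is its centre, 20 mm above its underside; z up. Best gripped across its 48 mm width (along y). Starts flat on the tray. Resting on the die it stands clear of the spacers, which are 4 mm lower than the die.
- nut_mid (a point): Loose steel hexagon nut, 26 mm across, 12 mm tall, flat near the middle of the tray among the parts; not to be moved. The point is its centre.
- roll_far_mid (a point): Small copper-coloured foil roll with a cardboard core, loose, standing upright on the bench between tray and chase, on the side away from the robot; 36 mm in diameter, 45 mm tall; not to be moved. The point is its centre.
- roll_near_mid (a point): The same kind of foil roll, 36 mm in diameter, 45 mm tall, standing upright between tray and chase on the side near the robot; not to be moved. The point is its centre.
Not all that is in view belongs to the job. Leave any orange or turquoise look-alike of the part that bears wide_mid alone.

How it is judged:
On the way, in this order (a step that is already met when the one before it is completed fails the run):
1. the die lies in the centre of the chase, before either spacer or the planer is there (horizontal distance between die_mid and chase below 0.012 m and angle between the y axis of die_mid and the y axis of chase, either way round below 0.2 rad and z of die_mid in the frame of chase between 0.013 and 0.023 m and angle between die_mid's own z axis and vertical below 0.1 rad and linear speed of die below 0.02 m/s and horizontal distance between each of wide_mid, thin_mid, planer_mid and chase above 0.1 m), for 0.2 s.
2. both spacers lie on their sides of the die, before the planer is there (horizontal distance between die_mid and chase below 0.012 m and angle between the y axis of each of die_mid, wide_mid, thin_mid and the y axis of chase, either way round below 0.2 rad and z of die_mid in the frame of chase between 0.013 and 0.023 m and angle between each of die_mid, wide_mid, thin_mid's own z axis and vertical below 0.1 rad and linear speed of each of die, wide, thin below 0.02 m/s and x of wide_mid in the frame of chase between -0.064 and -0.034 m and y of wide_mid in the frame of chase between -0.015 and 0.015 m and z of wide_mid in the frame of chase between 0.011 and 0.021 m and x of thin_mid in the frame of chase between 0.034 and 0.064 m and y of thin_mid in the frame of chase between -0.015 and 0.015 m and z of thin_mid in the frame of chase between 0.011 and 0.021 m and horizontal distance between planer_mid and chase above 0.1 m), for 0.2 s.
At the end, for the whole second after the job is handed in: Released, flat, at rest: die within 12 mm of the chase centre; wide spacer in the handle-side gap, thin one in the opposite gap, within 15 mm of mid-gap (49 mm from chase centre) in x and y; planer on the die within 15 mm of its centre, crosswise; all aligned within 0.2 rad (horizontal distance between die_mid and chase below 0.012 m and angle between the y axis of each of die_mid, wide_mid, thin_mid and the y axis of chase, either way round below 0.2 rad and z of die_mid in the frame of chase between 0.013 and 0.023 m and angle between each of die_mid, wide_mid, thin_mid, planer_mid's own z axis and vertical below 0.1 rad and linear speed of each of die, wide, thin, planer below 0.02 m/s and x of wide_mid in the frame of chase between -0.064 and -0.034 m and y of wide_mid in the frame of chase between -0.015 and 0.015 m and z of wide_mid in the frame of chase between 0.011 and 0.021 m and x of thin_mid in the frame of chase between 0.034 and 0.064 m and y of thin_mid in the frame of chase between -0.015 and 0.015 m and z of thin_mid in the frame of chase between 0.011 and 0.021 m and horizontal distance between planer_mid and die_mid below 0.015 m and angle between the x axis of planer_mid and the x axis of chase, either way round below 0.2 rad and z of planer_mid in the frame of chase between 0.044 and 0.056 m); the robot touches nothing.
It fails at once if the nut or a foil roll is shifted by more than 25 mm (distance of any of nut_mid, roll_far_mid, roll_near_mid from where it was at the start of the episode above 0.025 m).
It also fails if it takes over 104 s, if anything falls off the work surface, if the arm or the gripper's body presses on something with over 40 N, if the wrist force passes 120 N, or if a joint passes its speed limit or range.

## Working session

There is one attempt and no reset: what is moved stays moved. The work goes in short steps, Python scripts to look and compute and a tool call to move; the robot and the scene stay as the last step left them, time stands still between calls to the robot, and variables do not carry over. Pictures are saved under pics/ and viewed, at most 14 in all, crops included, and the job is handed in when it is done.

Besides the shell and the picture viewer there is one more tool, called after "Request:" as name(argument=value, ...) on one line, values as JSON. servo_tool: Moves the arm, as the interface text tells. Shift numbers are shares of 0.02 m and turn numbers shares of 0.15 rad, none past 1 either way. Its arguments: {"type":"object","properties":{"motion":{"type":"array","items":{"type":"number","minimum":-1,"maximum":1}},"grip_force":{"type":"number"}},"required":["motion"]}

```bash
ls; mkdir -p pics
cat > h.py <<'E'
import numpy as np, cv2
from station import bot
def save(cam,fn):
    im=bot.read_camera(cam); cv2.imwrite('pics/'+fn,cv2.cvtColor(im,cv2.COLOR_RGB2BGR)); return im
def world(cal,uv,z):
    R=cv2.Rodrigues(np.array(cal['rvec'],float))[0]; t=np.array(cal['tvec'],float).ravel(); K=np.array(cal['mtx'],float)
    d=R.T@(np.linalg.inv(K)@np.array([uv[0],uv[1],1.0])); c=-R.T@t
    return c+d*(z-c[2])/d[2]
E
python3 - <<'E'
from h import *
np.set_printoptions(precision=4,suppress=True)
save('top','top0.png'); cal=bot.get_calibration('top')
Z=dict(chase=.01,tray=.003,die_mid=.027,wide_mid=.023,thin_mid=.023,planer_mid=.043,nut_mid=.015,roll_far_mid=.045,roll_near_mid=.045)
for n,z in Z.items():
    for b in bot.boxes_of('top',n)[:3]: print(n,b['uv'],b['p'],world(cal,b['uv'],z)[:2])
o=bot.get_obs(); print(o)
E
```

```text
pics
chase [455.2, 223.1] 0.76 [ 0.5432 -0.2108]
tray [257.8, 243.2] 0.65 [0.5059 0.1915]
tray [355.7, 158.5] 0.56 [ 0.6794 -0.0101]
die_mid [292.2, 271.5] 0.62 [0.4473 0.1215]
wide_mid [219.7, 272.2] 0.94 [0.4473 0.2651]
wide_mid [141.9, 234.1] 0.85 [0.5244 0.4191]
wide_mid [149.7, 321.0] 0.81 [0.3529 0.4017]
thin_mid [282.6, 197.9] 0.47 [0.5951 0.1399]
planer_mid [217.6, 204.8] 0.85 [0.5789 0.2663]
planer_mid [220.6, 274.1] 0.46 [0.4431 0.2601]
roll_far_mid [354.0, 160.2] 0.72 [ 0.6659 -0.0027]
roll_near_mid [354.8, 295.5] 0.6 [ 0.399  -0.0004]
{'t': 0.5, 'q': array([ 1.1659,  0.4771,  0.0224,  1.5555, -0.0115,  1.1093, -0.0831]), 'joint_vel': array([ 0.0016, -0.0009,  0.0011, -0.0025,  0.0025,  0.0007, -0.0018]), 'joint_torque': array([ -0.0014, -59.5803,   1.6045, -28.1289,   0.0123,   0.0026,
        -0.    ]), 'eef_pos': array([ 0.1974, -0.6455,  0.3038]), 'tool_rot': array([-0.0001,  0.989 ,  0.1478, -0.    ]), 'contact_force': array([ 0.1312, -0.636 ,  0.2175]), 'torque': array([ 0.0406,  0.0198, -0.0323]), 'grasp_force': 0.0, 'gripper_width': 1.0000291893056563}
```

View pics/top0.png

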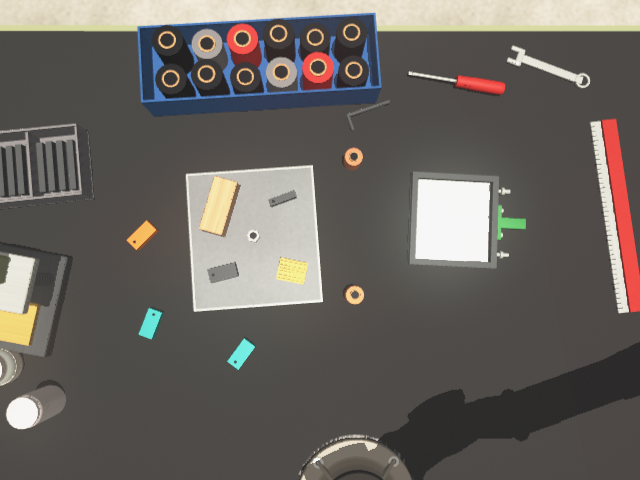

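The top view shows the chase at about (455,222) with its handle to the right (world -y). The tray holds the planer (219,205), thin bar (282,198), nut (253,236), wide bar (222,272) and die (292,270). The rolls are at (354,157) and (354,295), and the orange and turquoise look-alikes lie off the tray. Next I'll fit the outlines to get yaw.

```bash
cat > m.py <<'E'
from h import *
np.set_printoptions(precision=4,suppress=True)
im=cv2.imread('pics/top0.png'); cal=bot.get_calibration('top')
R=cv2.Rodrigues(np.array(cal['rvec'],float))[0]; print('cam',-R.T@np.array(cal['tvec']).ravel(), bot.finger_overhang)
hsv=cv2.cvtColor(im,cv2.COLOR_BGR2HSV); H,S,V=cv2.split(hsv)
def fit(mask,roi,z,name):
    m=np.zeros_like(mask); x0,y0,x1,y1=roi; m[y0:y1,x0:x1]=mask[y0:y1,x0:x1]
    n,lab,st,_=cv2.connectedComponentsWithStats(m); k=1+np.argmax(st[1:,4])
    c=max(cv2.findContours((lab==k).astype(np.uint8),cv2.RETR_EXTERNAL,cv2.CHAIN_APPROX_NONE)[0],key=len)[:,0]
    w=np.array([world(cal,p,z)[:2]*1000 for p in c.astype(float)],np.float32)
    (cx,cy),(a,b),_=r=cv2.minAreaRect(w); bx=cv2.boxPoints(r); e=[bx[1]-bx[0],bx[2]-bx[1]]; l=max(e,key=np.linalg.norm)
    print(name,'c',round(cx,1),round(cy,1),'size',round(a,1),round(b,1),'long-axis yaw',round(float(np.arctan2(l[1],l[0])),3))
u=np.uint8
col=((S>70)).astype(u); dark=((V<95)).astype(u)
fit(col,(260,245,315,290),.022,'die'); fit(col,(195,170,243,240),.035,'planer')
fit(dark,(262,185,302,212),.018,'thin'); fit(dark,(203,257,243,288),.018,'wide')
nutroi=(244,228,262,244)
fit(((V>190)|(V<95)).astype(u),nutroi,.015,'nut')
fit((V>200).astype(u),(405,165,505,275),.006,'floor')
fit(((V>45)&(V<150)&(S<60)).astype(u),(400,165,499,275),.022,'chase?')
fit(((H>50)&(H<80)&(S>120)).astype(u),(490,190,540,260),.012,'handle')
crop=im[150:310,185:325]; a=cv2.resize(crop,None,fx=3,fy=3,interpolation=cv2.INTER_CUBIC)
b=cv2.resize(im[160:280,400:535],None,fx=2,fy=2); a=cv2.copyMakeBorder(a,0,0,0,270,cv2.BORDER_CONSTANT); a[:240,420:690]=b; cv2.imwrite('pics/crop.png',a)
E
python3 m.py
```

```text
cam [0.4212 0.0922 1.0779] 0.0726
die c 449.4 123.0 size 57.0 44.4 long-axis yaw 1.364
planer c 578.3 264.7 size 53.4 110.8 long-axis yaw -0.284
thin c 590.7 159.4 size 4.0 2.0 long-axis yaw 1.564
wide c 443.0 280.2 size 2.0 2.0 long-axis yaw 0.004
nut c 520.6 201.0 size 34.2 30.3 long-axis yaw 1.563
floor c 549.8 -206.3 size 148.4 164.2 long-axis yaw -0.061
chase? c 550.2 -196.0 size 200.3 223.9 long-axis yaw -0.021
handle c 548.3 -347.7 size 8.3 4.1 long-axis yaw 1.563
```

View pics/crop.png

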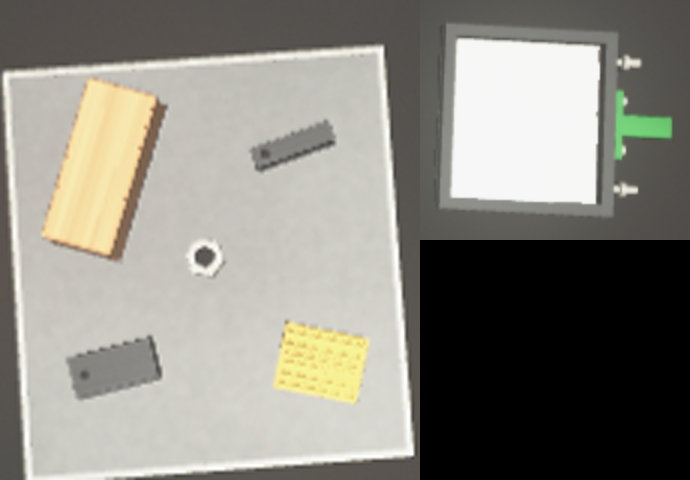

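The crop confirms the layout: tray parts are separated, the die has its ribs up, and the handle is on the chase's world -y side. The dark-part thresholds were too low, so I'll refit those.

```bash
sed -i 's/V<95/V<125/' m.py
cat >> m.py <<'E'
print('chase corners', np.array([world(cal,p,.022)[:2] for p in [(412,172),(498.5,176.5),(496,267.5),(410,263.5)]]).round(4).tolist())
cc=np.array([world(cal,p,.022)[:2] for p in [(412,172),(498.5,176.5),(496,267.5),(410,263.5)]],np.float32)
print(cc.mean(0), cv2.minAreaRect(cc*1000))
print(np.array([world(cal,p,.012) for p in [(506,202),(526,224)]]))
E
python3 m.py
```

```text
cam [0.4212 0.0922 1.0779] 0.0726
die c 449.4 123.0 size 57.0 44.4 long-axis yaw 1.364
planer c 578.3 264.7 size 53.4 110.8 long-axis yaw -0.284
thin c 593.3 141.5 size 13.5 52.8 long-axis yaw -1.253
wide c 454.6 233.1 size 27.1 2.4 long-axis yaw 0.244
nut c 520.6 201.0 size 34.2 30.3 long-axis yaw 1.563
floor c 549.8 -206.3 size 148.4 164.2 long-axis yaw -0.061
chase? c 550.2 -196.0 size 200.3 223.9 long-axis yaw -0.021
handle c 548.3 -347.7 size 8.3 4.1 long-axis yaw 1.563
chase corners [[0.6465, -0.1222], [0.6364, -0.2986], [0.4515, -0.2874], [0.4611, -0.1141]]
[ 0.5489 -0.2056] ((548.8338012695312, -205.07711791992188), (176.6992950439453, 185.56204223632812), 86.7019271850586)
[[ 0.5856 -0.316   0.012 ]
 [ 0.54   -0.3557  0.012 ]]
```

Request:
servo_tool(motion=[0,0,0,0,0,-0.89,0,0,0,0,0,0,-0.89,0,0,0,0,0,0,-0.89,0,0,0,0,0,0,-0.89,0], grip_force=40)

```text
t: 1.0
eef_pos: [0.1974, -0.6455, 0.3039]
tool_rot: [0.0, 0.914, 0.406, 0.0]
contact_force: [0.1, -0.7, 0.2]
gripper_width: 0.997
grasp_force: 0.0
```

Request:
servo_tool(motion=[0,0,0,0,0,-0.89,0,0,0,0,0,0,-0.89,0,0,0,0,0,0,-0.89,0,0,0,0,0,0,-0.89,0])

```text
t: 1.5
eef_pos: [0.1973, -0.6455, 0.3039]
tool_rot: [0.0, 0.775, 0.632, -0.0]
contact_force: [-0.3, 0.1, 0.7]
gripper_width: 1.004
grasp_force: 0.0
```

Request:
servo_tool(motion=[0.99,0.39,0,0,0,0,0,0.99,0.39,0,0,0,0,0,0.99,0.39,0,0,0,0,0,0.99,0.39,0,0,0,0,0,0.99,0.39,0,0,0,0,0])

```text
t: 2.12
eef_pos: [0.2569, -0.5551, 0.3041]
tool_rot: [0.0, 0.776, 0.631, -0.0]
contact_force: [0.8, -0.8, -0.3]
gripper_width: 1.001
grasp_force: 0.0
```

```bash
cat >> h.py <<'E'
def psi(o):
    w,x,y,z=o['tool_rot']; return float(np.arctan2(2*(x*y+w*z),1-2*(y*y+z*z)))
def plan(*tg):
    """targets (x,y,z,closing-angle phi); prints rows: turn first, then shift"""
    o=bot.get_obs(); p=np.array(o['eef_pos']); s=psi(o)
    print('t',round(o['t'],2),'pos',p.round(4),'phi',round(s-np.pi/2,3),'w',round(o['gripper_width'],3),'F',np.round(o['contact_force'],1),'q7',round(o['q'][6],2))
    for x,y,z,phi in tg:
        q=phi+np.pi/2; dr=(q-s+np.pi)%(2*np.pi)-np.pi
        n=max(1,int(np.ceil(abs(dr)/.15))); print(f'turn {n} rows az={-dr/n/.15:.2f}')
        s+=dr; d=np.array([x,y,z])-p; c,k=np.cos(s),np.sin(s)
        v=np.array([d[0]*c+d[1]*k,d[0]*k-d[1]*c,-d[2]])/.02; n=max(1,int(np.ceil(abs(v).max()))); print(f'  shift {n} rows',(v/n).round(2)); p=p+d
E
python3 -c "
from h import *
plan((.49,-.2,.3,-.207))"
```

```text
t 2.12 pos [ 0.2569 -0.5551  0.3041] phi -0.206 w 1.001 F [ 0.8 -0.8 -0.3] q7 0.74
turn 1 rows az=0.01
  shift 20 rows [0.99 0.39 0.01]
```

Request:
servo_tool(motion=[0.99,0.39,0,0,0,0,0,0.99,0.39,0,0,0,0,0,0.99,0.39,0,0,0,0,0,0.99,0.39,0,0,0,0,0,0.99,0.39,0,0,0,0,0])

```text
t: 2.75
eef_pos: [0.315, -0.4665, 0.3039]
tool_rot: [0.0, 0.776, 0.631, 0.0]
contact_force: [1.2, 0.0, 0.1]
gripper_width: 0.995
grasp_force: 0.0
```

Request:
servo_tool(motion=[0.99,0.39,0,0,0,0,0,0.99,0.39,0,0,0,0,0,0.99,0.39,0,0,0,0,0,0.99,0.39,0,0,0,0,0,0.99,0.39,0,0,0,0,0])

```text
t: 3.38
eef_pos: [0.3733, -0.3775, 0.3039]
tool_rot: [0.0, 0.776, 0.631, 0.0]
contact_force: [0.2, 0.0, 0.4]
gripper_width: 1.003
grasp_force: 0.0
```

Request:
servo_tool(motion=[0.99,0.39,0,0,0,0,0,0.99,0.39,0,0,0,0,0,0.99,0.39,0,0,0,0,0,0.99,0.39,0,0,0,0,0,0.99,0.39,0,0,0,0,0])

```text
t: 4.0
eef_pos: [0.4316, -0.2885, 0.3039]
tool_rot: [0.0, 0.776, 0.631, -0.0]
contact_force: [0.3, -0.5, 0.0]
gripper_width: 1.003
grasp_force: 0.0
```

Request:
servo_tool(motion=[0.99,0.39,0,0,0,0,0,0.99,0.39,0,0,0,0,0,0.99,0.39,0,0,0,0,0,0.99,0.39,0,0,0,0,0,0.99,0.39,0,0,0,0,0])

```text
t: 4.62
eef_pos: [0.4899, -0.1996, 0.3039]
tool_rot: [0.0, 0.776, 0.631, -0.0]
contact_force: [0.8, 0.0, 0.4]
gripper_width: 0.999
grasp_force: 0.0
```

```bash
python3 -c "
from h import *
import json
plan((.449,.123,.14,-.207))
c=bot.get_calibration('wrist'); save('wrist','w1.png'); print(c)
json.dump({k:np.array(v).tolist() for k,v in c.items()},open('w1.json','w'))"
```

```text
t 4.62 pos [ 0.4899 -0.1996  0.3039] phi -0.206 w 0.999 F [0.8 0.  0.4] q7 -0.07
turn 1 rows az=0.01
  shift 16 rows [ 0.96 -0.33  0.51]
{'mtx': array([[406.33073304,   0.        , 317.79102615],
       [  0.        , 406.33073304, 244.2078266 ],
       [  0.        ,   0.        ,   1.        ]]), 'rvec': array([-2.79248942,  0.28891854,  0.04912554]), 'tvec': array([-0.52052705, -0.13188961,  0.34961101])}
```

View pics/w1.png

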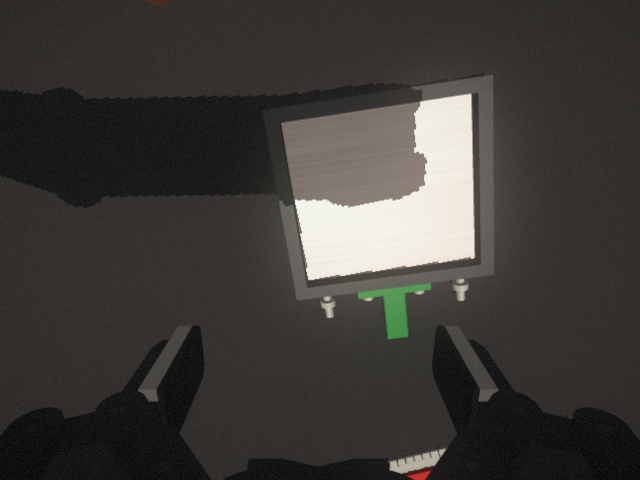

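The chase fills the upper middle of the picture: its outer top corners are at about (263,111), (493,75), (494,274) and (298,300), with the green handle below at (395,312). Next I go over the die.

Request:
servo_tool(motion=[0.96,-0.33,0.3,0,0,0,0,0.96,-0.33,0.3,0,0,0,0,0.96,-0.33,0.3,0,0,0,0,0.96,-0.33,0.3,0,0,0,0,0.96,-0.33,0.3,0,0,0,0])

```text
t: 5.3
eef_pos: [0.4757, -0.0993, 0.2733]
tool_rot: [-0.0, 0.776, 0.63, -0.0]
contact_force: [-0.3, 0.4, -0.7]
gripper_width: 1.003
grasp_force: 0.0
```

Request:
servo_tool(motion=[0.96,-0.33,0.3,0,0,0,0,0.96,-0.33,0.3,0,0,0,0,0.96,-0.33,0.3,0,0,0,0,0.96,-0.33,0.3,0,0,0,0,0.96,-0.33,0.3,0,0,0,0])

```text
t: 5.92
eef_pos: [0.463, 0.0012, 0.2433]
tool_rot: [-0.0, 0.776, 0.63, -0.0]
contact_force: [-0.3, -0.5, 0.2]
gripper_width: 1.0
grasp_force: 0.0
```

Request:
servo_tool(motion=[0.96,-0.33,0.3,0,0,0,0,0.96,-0.33,0.3,0,0,0,0,0.96,-0.33,0.3,0,0,0,0,0,0,0,0,0,0,0])

```text
t: 6.42
eef_pos: [0.4553, 0.0622, 0.2254]
tool_rot: [-0.0, 0.775, 0.632, -0.001]
contact_force: [0.2, -0.9, 0.4]
gripper_width: 0.997
grasp_force: 0.0
```

```bash
python3 -c "
from h import *
import json
np.set_printoptions(precision=4,suppress=True)
c=json.load(open('w1.json'))
w=np.array([world(c,p,.022)[:2] for p in [(263,111),(493,75),(494,274),(298,300)]],np.float32)
print(w, w.mean(0)); print(cv2.minAreaRect(w*1000))
plan((.449,.123,.08,-.207))
c=bot.get_calibration('wrist'); save('wrist','w2.png')
json.dump({k:np.array(v).tolist() for k,v in c.items()},open('w2.json','w'))"
```

```text
[[ 0.4621 -0.113 ]
 [ 0.649  -0.1242]
 [ 0.6385 -0.2987]
 [ 0.4522 -0.2875]] [ 0.5505 -0.2059]
((550.3707275390625, -205.870361328125), (174.8714141845703, 187.20138549804688), 86.59132385253906)
t 6.42 pos [0.4553 0.0622 0.2254] phi -0.203 w 0.997 F [ 0.2 -0.9  0.4] q7 -0.68
turn 1 rows az=0.02
  shift 8 rows [ 0.36 -0.12  0.91]
```

View pics/w2.png

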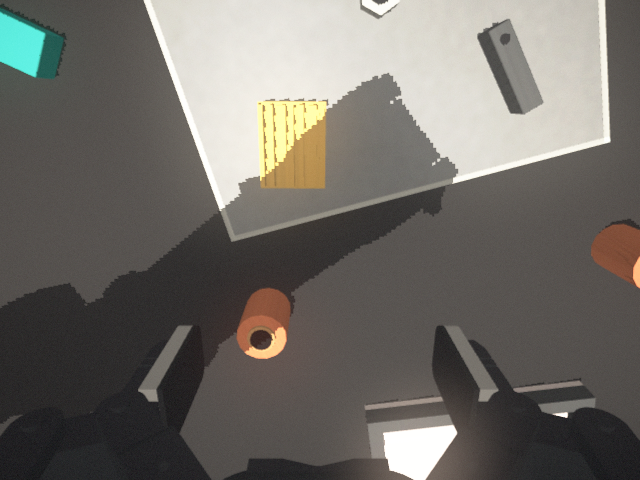

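The die is at (293,144), square to the image, so the yaw is right. The thin bar is at (511,67), a roll at (263,325) and the nut at (380,5). I'll compute the die centre from here.

Request:
servo_tool(motion=[0.73,-0.24,0.9,0,0,0,0,0.73,-0.24,0.9,0,0,0,0,0.73,-0.24,0.9,0,0,0,0,0.73,-0.24,0.9,0,0,0,0,0,0,0,0,0,0.02,0])

```text
t: 7.1
eef_pos: [0.449, 0.1218, 0.1532]
tool_rot: [-0.0, 0.777, 0.63, -0.001]
contact_force: [0.1, -0.1, 0.9]
gripper_width: 1.0
grasp_force: 0.0
```

```bash
python3 -c "
from h import *
import json
np.set_printoptions(precision=4,suppress=True)
c=json.load(open('w2.json'))
w=np.array([world(c,p,.027)[:2] for p in [(259,101),(327,101),(325,188),(261,188)]],np.float32)
print(w.mean(0)); print(cv2.minAreaRect(w*1000))
w=np.array([world(c,p,.023)[:2] for p in [(487,35),(510,20),(543,100),(523,112)]],np.float32)
print('thin',w.mean(0)); print(cv2.minAreaRect(w*1000))
plan((.449,.123,.08,-.207))"
```

```text
[0.4515 0.1234]
((451.38812255859375, 123.371337890625), (55.404354095458984, 42.63877868652344), 77.36837768554688)
thin [0.5961 0.141 ]
((596.0269775390625, 141.00387573242188), (14.886436462402344, 52.68253707885742), 20.82736587524414)
t 7.1 pos [0.449  0.1218 0.1532] phi -0.208 w 1.0 F [ 0.1 -0.1  0.9] q7 -0.93
turn 1 rows az=-0.01
  shift 4 rows [ 0.01 -0.    0.91]
```

Request:
servo_tool(motion=[0,0.02,0.84,0,0,0.08,0,0,0.02,0.84,0,0,0,0,0,0.02,0.84,0,0,0,0,0,0.02,0.84,0,0,0,0,0,0,0,0,0,0,0])

```text
t: 7.72
eef_pos: [0.4505, 0.1215, 0.0852]
tool_rot: [-0.001, 0.781, 0.625, -0.001]
contact_force: [0.1, 0.1, 0.1]
gripper_width: 1.003
grasp_force: 0.0
```

Request:
servo_tool(motion=[0,0,0,0,0,0,1,0,0,0,0,0,0,1,0,0,0,0,0,0,1,0,0,0,0,0,0,1,0,0,0,0,0,0,1], grip_force=50)

```text
t: 8.35
eef_pos: [0.4514, 0.1219, 0.0875]
tool_rot: [0.0, 0.781, 0.625, 0.0]
contact_force: [-1.5, 0.3, 6.0]
gripper_width: 0.498
grasp_force: 51.0
```

```bash
python3 -c "
from h import *
plan((.451,.123,.17,-.22),(.55,-.2056,.17,-1.629))
print(bot.finger_overhang, bot.get_obs()['grasp_force'])
save('wrist','w3.png')"
```

```text
t 8.35 pos [0.4514 0.1219 0.0875] phi -0.221 w 0.498 F [-1.5  0.3  6. ] q7 -1.05
turn 1 rows az=-0.01
  shift 5 rows [ 0.01 -0.01 -0.83]
turn 10 rows az=0.94
  shift 17 rows [ 0.35  0.95 -0.  ]
0.0726 50.99828660488129
```

View pics/w3.png

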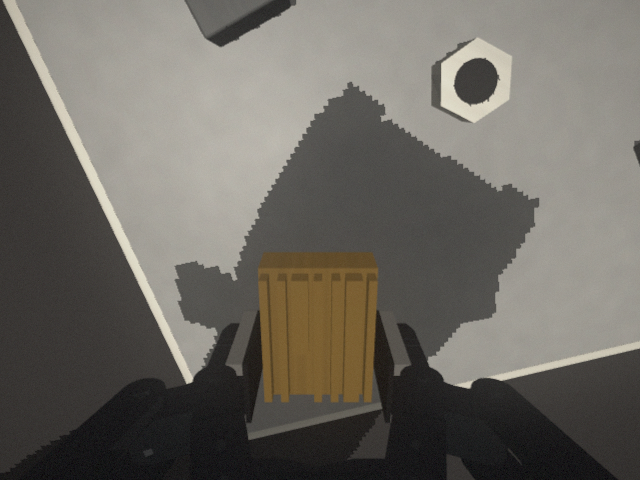

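The die is held squarely between the pads at about (318,335), with an opening of about 42 mm, and the nut at (473,80) is untouched. Lifting and turning now.

Request:
servo_tool(motion=[0,0,-0.83,0,0,0,1,0,0,-0.83,0,0,0,1,0,0,-0.83,0,0,0,1,0,0,-0.83,0,0,0,1,0,0,-0.83,0,0,0,1])

```text
t: 9.02
eef_pos: [0.4514, 0.1217, 0.171]
tool_rot: [0.0, 0.781, 0.625, 0.0]
contact_force: [0.4, -0.3, -3.7]
gripper_width: 0.499
grasp_force: 52.3
```

Request:
servo_tool(motion=[0,0,0,0,0,0.94,1,0,0,0,0,0,0.94,1,0,0,0,0,0,0.94,1,0,0,0,0,0,0.94,1,0,0,0,0,0,0.94,1])

```text
t: 9.65
eef_pos: [0.4513, 0.1218, 0.1703]
tool_rot: [-0.0, 0.949, 0.315, 0.0]
contact_force: [-0.1, -0.3, -2.3]
gripper_width: 0.497
grasp_force: 52.3
```

Request:
servo_tool(motion=[0,0,0,0,0,0.94,1,0,0,0,0,0,0.94,1,0,0,0,0,0,0.94,1,0,0,0,0,0,0.94,1,0,0,0,0,0,0.94,1])

```text
t: 10.28
eef_pos: [0.4513, 0.1219, 0.1703]
tool_rot: [-0.0, 0.999, -0.032, 0.0]
contact_force: [1.1, 1.0, -2.6]
gripper_width: 0.496
grasp_force: 52.3
```

```bash
python3 -c "
from h import *
plan((.55,-.2056,.17,-1.629))
save('wrist','w4.png')"
```

```text
t 10.28 pos [0.4513 0.1219 0.1703] phi -1.635 w 0.496 F [ 1.1  1.  -2.6] q7 -2.17
turn 1 rows az=-0.04
  shift 17 rows [0.35 0.94 0.  ]
```

View pics/w4.png

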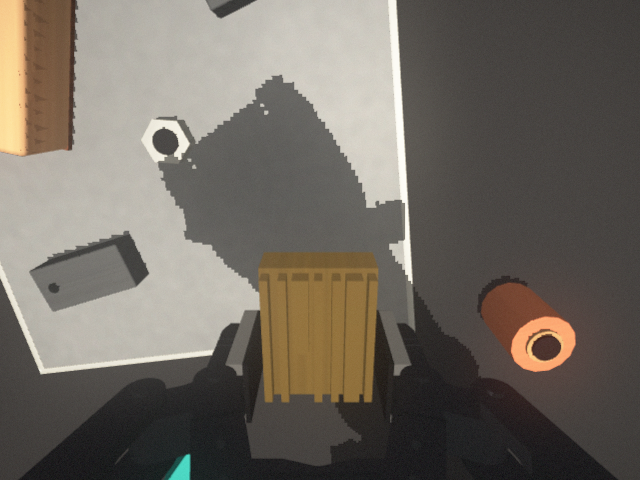

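The die hangs level and square in the grip at (318,335). Carrying it to the chase.

Request:
servo_tool(motion=[0.35,0.94,0,0,0,-0.04,1,0.35,0.94,0,0,0,0,1,0.35,0.94,0,0,0,0,1,0.35,0.94,0,0,0,0,1,0.35,0.94,0,0,0,0,1])

```text
t: 10.95
eef_pos: [0.4813, 0.0255, 0.1702]
tool_rot: [-0.0, 1.0, -0.026, 0.0]
contact_force: [-0.4, -0.1, -2.4]
gripper_width: 0.495
grasp_force: 52.3
```

Request:
servo_tool(motion=[0.35,0.94,0,0,0,0,1,0.35,0.94,0,0,0,0,1,0.35,0.94,0,0,0,0,1,0.35,0.94,0,0,0,0,1,0.35,0.94,0,0,0,0,1])

```text
t: 11.58
eef_pos: [0.5111, -0.0703, 0.1702]
tool_rot: [-0.0, 1.0, -0.026, 0.0]
contact_force: [0.8, -0.7, -3.1]
gripper_width: 0.496
grasp_force: 52.3
```

Request:
servo_tool(motion=[0.35,0.94,0,0,0,0,1,0.35,0.94,0,0,0,0,1,0.35,0.94,0,0,0,0,1,0.35,0.94,0,0,0,0,1,0.35,0.94,0,0,0,0,1])

```text
t: 12.2
eef_pos: [0.5411, -0.1667, 0.1698]
tool_rot: [-0.0, 1.0, -0.027, -0.0]
contact_force: [0.0, 0.5, -2.5]
gripper_width: 0.498
grasp_force: 52.3
```

Request:
servo_tool(motion=[0.35,0.94,0,0,0,0,1,0.35,0.94,0,0,0,0,1,0,0,0,0,0,0,1])

```text
t: 12.58
eef_pos: [0.5529, -0.2062, 0.1696]
tool_rot: [0.0, 1.0, -0.029, 0.0]
contact_force: [-0.6, -0.1, -2.9]
gripper_width: 0.498
grasp_force: 52.3
```

```bash
python3 -c "
from h import *
plan((.55,-.2056,.0915,-1.629))"
```

```text
t 12.57 pos [ 0.5529 -0.2062  0.1696] phi -1.628 w 0.498 F [-0.6 -0.1 -2.9] q7 -1.47
turn 1 rows az=0.01
  shift 4 rows [-0.04 -0.01  0.98]
```

Request:
servo_tool(motion=[-0.04,-0.01,0.98,0,0,0,1,-0.04,-0.01,0.98,0,0,0,1,-0.04,-0.01,0.98,0,0,0,1,-0.02,0,0.9,0,0,0,1,0,0,0,0,0,0,1])

```text
t: 13.2
eef_pos: [0.5497, -0.2023, 0.0919]
tool_rot: [-0.0, 1.0, -0.027, -0.001]
contact_force: [-0.1, 0.2, -2.8]
gripper_width: 0.498
grasp_force: 52.9
```

```bash
python3 -c "
from h import *
plan((.55,-.2056,.0905,-1.629))"
```

```text
t 13.2 pos [ 0.5497 -0.2023  0.0919] phi -1.624 w 0.498 F [-0.1  0.2 -2.8] q7 -1.5
turn 1 rows az=0.03
  shift 1 rows [0.03 0.16 0.07]
```

Request:
servo_tool(motion=[0.02,0.1,0.06,0,0,0,1,0,0,0,0,0,0,1,0,0,0,0,0,0,0,0,0,0,0,0,0,0,0,0,0,0,0,0,0])

```text
t: 13.82
eef_pos: [0.5505, -0.2052, 0.0921]
tool_rot: [0.0, 1.0, -0.027, 0.0]
contact_force: [0.1, 0.7, -0.1]
gripper_width: 1.001
grasp_force: 0.0
```

Request:
servo_tool(motion=[0,0,-1,0,0,0,0,0,0,-1,0,0,0,0,0,0,-1,0,0,0,0,0,0,-1,0,0,0,0,0,0,-1,0,0,0,0])

```text
t: 14.45
eef_pos: [0.5506, -0.2052, 0.1943]
tool_rot: [0.0, 1.0, -0.027, 0.001]
contact_force: [0.0, 0.1, -0.4]
gripper_width: 0.996
grasp_force: 0.0
```

```bash
python3 -c "
from h import *
import json
plan((.446,.2586,.19,-1.335))
c=bot.get_calibration('wrist'); save('wrist','w5.png')
json.dump({k:np.array(v).tolist() for k,v in c.items()},open('w5.json','w'))"
```

```text
t 14.45 pos [ 0.5506 -0.2052  0.1943] phi -1.625 w 0.996 F [ 0.   0.1 -0.4] q7 -1.46
turn 2 rows az=-0.97
  shift 24 rows [ 0.01 -0.99  0.01]
```

View pics/w5.png

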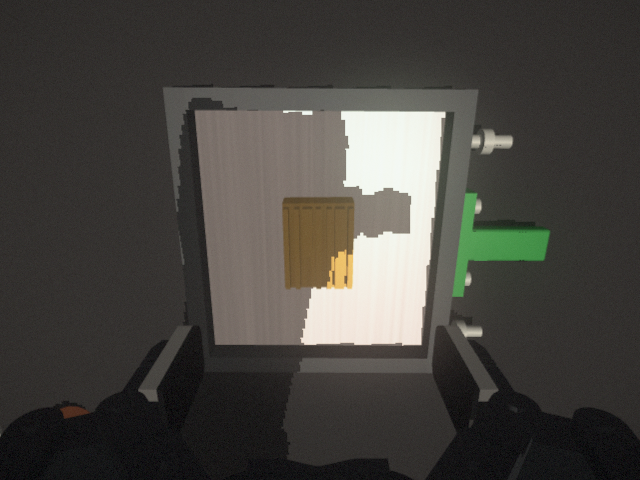

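The die sits in the centre of the frame at about (319,248), aligned with the walls, and the handle is to the right at (505,245). On to the wide bar.

Request:
servo_tool(motion=[0,0,0,0,0,-0.97,0,0,0,0,0,0,-0.97,0,0,-0.99,0,0,0,0,0,0,-0.99,0,0,0,0,0,0,-0.99,0,0,0,0,0])

```text
t: 15.12
eef_pos: [0.5359, -0.1451, 0.1919]
tool_rot: [-0.0, 0.993, 0.118, 0.0]
contact_force: [0.5, 0.4, -0.3]
gripper_width: 1.001
grasp_force: 0.0
```

Request:
servo_tool(motion=[0,-0.99,0,0,0,0,0,0,-0.99,0,0,0,0,0,0,-0.99,0,0,0,0,0,0,-0.99,0,0,0,0,0,0,-0.99,0,0,0,0,0])

```text
t: 15.75
eef_pos: [0.5128, -0.0499, 0.1917]
tool_rot: [0.0, 0.993, 0.118, 0.0]
contact_force: [0.2, 0.6, -0.6]
gripper_width: 0.999
grasp_force: 0.0
```

Request:
servo_tool(motion=[0,-0.99,0,0,0,0,0,0,-0.99,0,0,0,0,0,0,-0.99,0,0,0,0,0,0,-0.99,0,0,0,0,0,0,-0.99,0,0,0,0,0])

```text
t: 16.38
eef_pos: [0.4894, 0.0463, 0.1917]
tool_rot: [0.0, 0.993, 0.118, 0.0]
contact_force: [0.4, -1.1, 0.2]
gripper_width: 1.003
grasp_force: 0.0
```

Request:
servo_tool(motion=[0,-0.99,0,0,0,0,0,0,-0.99,0,0,0,0,0,0,-0.99,0,0,0,0,0,0,-0.99,0,0,0,0,0,0,-0.99,0,0,0,0,0])

```text
t: 17.0
eef_pos: [0.4661, 0.1425, 0.1917]
tool_rot: [-0.0, 0.993, 0.118, 0.0]
contact_force: [-0.0, 0.4, 0.3]
gripper_width: 1.0
grasp_force: 0.0
```

Request:
servo_tool(motion=[0,-0.99,0,0,0,0,0,0,-0.99,0,0,0,0,0,0,-0.99,0,0,0,0,0,0,-0.99,0,0,0,0,0,0,-0.99,0,0,0,0,0])

```text
t: 17.62
eef_pos: [0.4428, 0.2386, 0.1917]
tool_rot: [0.0, 0.993, 0.118, 0.0]
contact_force: [0.4, 0.1, 0.6]
gripper_width: 1.001
grasp_force: 0.0
```

```bash
python3 -c "
from h import *
import json
np.set_printoptions(precision=4,suppress=True)
c=json.load(open('w5.json'))
for z,P in ((.030,[(283,208),(355,208),(353,289),(285,289)]),(.022,[(165,88),(477,90),(434,372),(203,372)])):
    w=np.array([world(c,p,z)[:2] for p in P],np.float32); print(w.mean(0),cv2.minAreaRect(w*1000))
plan((.446,.2586,.11,-1.335))
c=bot.get_calibration('wrist'); save('wrist','w6.png')
print([(b['uv'],b['p'],world(c,b['uv'],.02)) for b in bot.boxes_of('wrist','wide_mid')])
json.dump({k:np.array(v).tolist() for k,v in c.items()},open('w6.json','w'))"
```

```text
[ 0.5509 -0.2055] ((550.9419555664062, -205.49110412597656), (43.08583450317383, 52.69255447387695), 86.86441802978516)
[ 0.5497 -0.2059] ((549.48876953125, -205.95449829101562), (173.6619110107422, 187.5402374267578), 86.54022979736328)
t 17.62 pos [0.4428 0.2386 0.1917] phi -1.334 w 1.001 F [0.4 0.1 0.6] q7 -2.14
turn 1 rows az=0.01
  shift 5 rows [ 0.08 -0.19  0.82]
[([289.1, 428.8], 0.96, array([0.2969, 0.226 , 0.02  ])), ([32.6, 33.5], 0.9, array([0.5239, 0.4149, 0.02  ])), ([54.4, 312.6], 0.77, array([0.3557, 0.3991, 0.02  ])), ([288.0, 225.6], 0.73, array([0.4515, 0.2602, 0.02  ]))]
```

View pics/w6.png

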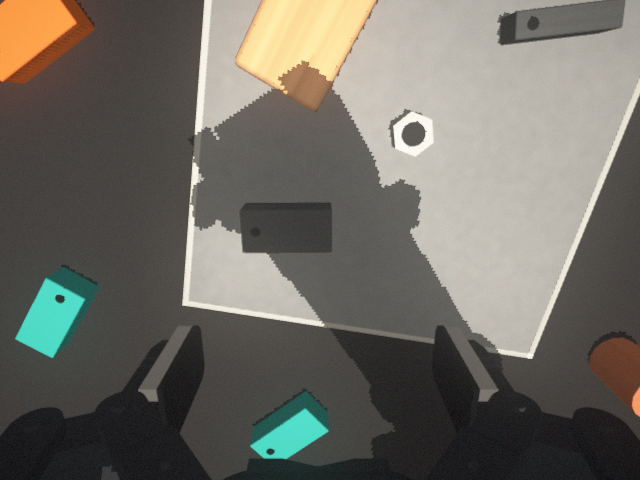

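The wide bar lies at (286,231), aligned with the tool. The turquoise look-alikes at (55,315) and (290,430), the nut at (413,133) and the planer above are all clear of the fingers.

```bash
python3 -c "
from h import *
import json
np.set_printoptions(precision=4,suppress=True)
c=json.load(open('w6.json'))
for z,P in ((.023,[(241,209),(331,209),(331,252),(243,252)]),(.023,[(501,14),(620,-2),(625,31),(513,43)])):
    w=np.array([world(c,p,z)[:2] for p in P],np.float32); print(w.mean(0),cv2.minAreaRect(w*1000)); m=w.mean(0)
    if P[0][0]==241: plan((m[0],m[1],.12,-1.335))
"
```

```text
[0.4489 0.2604] ((448.84356689453125, 260.4085388183594), (27.6347713470459, 55.01373291015625), 13.548408508300781)
t 17.73 pos [0.4424 0.2402 0.1919] phi -1.331 w 0.998 F [-0.6  0.9  0.3] q7 -2.13
turn 1 rows az=0.03
  shift 4 rows [ 0.14 -0.23  0.9 ]
[0.5945 0.1434] ((594.6694946289062, 144.01083374023438), (15.69368839263916, 65.18199920654297), 19.16259002685547)
```

Request:
servo_tool(motion=[0.14,-0.23,0.9,0,0,0.02,0,0.14,-0.23,0.9,0,0,0,0,0.14,-0.23,0.9,0,0,0,0,0.14,-0.23,0.9,0,0,0,0,0,0,0,0,0,0,0])

```text
t: 18.35
eef_pos: [0.4493, 0.258, 0.1179]
tool_rot: [0.001, 0.993, 0.117, -0.001]
contact_force: [-0.5, 0.0, 1.4]
gripper_width: 1.003
grasp_force: 0.0
```

Request:
servo_tool(motion=[0,0,0.9,0,0,0,0,0,0,0.9,0,0,0,0,0,0,0,0,0,0,0])

```text
t: 18.73
eef_pos: [0.4491, 0.2573, 0.0821]
tool_rot: [0.001, 0.993, 0.117, -0.001]
contact_force: [0.3, 0.4, -0.2]
gripper_width: 1.002
grasp_force: 0.0
```

Request:
servo_tool(motion=[0,0,0,0,0,0,1,0,0,0,0,0,0,1,0,0,0,0,0,0,1,0,0,0,0,0,0,1])

```text
t: 19.23
eef_pos: [0.4504, 0.2586, 0.0847]
tool_rot: [-0.0, 0.993, 0.117, 0.001]
contact_force: [-1.6, -0.7, 6.0]
gripper_width: 0.635
grasp_force: 53.0
```

```bash
python3 -c "
from h import *
plan((.4489,.2604,.17,-1.335))"
```

```text
t 19.23 pos [0.4504 0.2586 0.0847] phi -1.337 w 0.635 F [-1.6 -0.7  6. ] q7 -2.26
turn 1 rows az=-0.01
  shift 5 rows [-0.01 -0.02 -0.85]
```

Request:
servo_tool(motion=[0,0,-0.9,0,0,0,1,0,0,-0.9,0,0,0,1,0,0,-0.9,0,0,0,1,0,0,-0.9,0,0,0,1,0,0,-0.7,0,0,0,1])

```text
t: 19.85
eef_pos: [0.4503, 0.2581, 0.1712]
tool_rot: [-0.0, 0.993, 0.117, 0.001]
contact_force: [0.2, -0.1, -2.4]
gripper_width: 0.635
grasp_force: 54.1
```

Request:
servo_tool(motion=[0,0,0,0,0,-0.945,1,0,0,0,0,0,-0.945,1,0,0,0,0,0,-0.945,1,0,0,0,0,0,-0.945,1,0,0,0,0,0,-0.945,1])

```text
t: 20.48
eef_pos: [0.45, 0.2579, 0.1701]
tool_rot: [0.0, 0.89, 0.456, -0.0]
contact_force: [0.2, -0.3, -3.0]
gripper_width: 0.634
grasp_force: 54.2
```

Request:
servo_tool(motion=[0,0,0,0,0,-0.945,1,0,0,0,0,0,-0.945,1,0,0,0,0,0,-0.945,1,0,0,0,0,0,-0.945,1,0,0,0,0,0,0,1])

```text
t: 21.1
eef_pos: [0.4501, 0.2578, 0.1699]
tool_rot: [-0.0, 0.729, 0.685, -0.0]
contact_force: [-0.2, 0.4, -3.0]
gripper_width: 0.632
grasp_force: 54.1
```

```bash
python3 -c "
from h import *
plan((.5471,-.2547,.17,-.059),(.5471,-.2547,.0885,-.059))"
```

```text
t 21.1 pos [0.4501 0.2578 0.1699] phi -0.063 w 0.632 F [-0.2  0.4 -3. ] q7 -1.08
turn 1 rows az=-0.03
  shift 26 rows [-0.97  0.24 -0.  ]
turn 1 rows az=-0.00
  shift 5 rows [0.   0.   0.82]
```

Request:
servo_tool(motion=[-0.97,0.24,0,0,0,-0.03,1,-0.97,0.24,0,0,0,0,1,-0.97,0.24,0,0,0,0,1,-0.97,0.24,0,0,0,0,1,-0.97,0.24,0,0,0,0,1])

```text
t: 21.72
eef_pos: [0.4685, 0.1592, 0.17]
tool_rot: [0.0, 0.728, 0.685, -0.0]
contact_force: [-0.1, 0.5, -2.6]
gripper_width: 0.637
grasp_force: 54.1
```

Request:
servo_tool(motion=[-0.97,0.24,0,0,0,0,1,-0.97,0.24,0,0,0,0,1,-0.97,0.24,0,0,0,0,1,-0.97,0.24,0,0,0,0,1,-0.97,0.24,0,0,0,0,1])

```text
t: 22.35
eef_pos: [0.487, 0.0609, 0.17]
tool_rot: [0.0, 0.728, 0.685, -0.0]
contact_force: [0.2, 0.5, -2.5]
gripper_width: 0.635
grasp_force: 54.1
```

Request:
servo_tool(motion=[-0.97,0.24,0,0,0,0,1,-0.97,0.24,0,0,0,0,1,-0.97,0.24,0,0,0,0,1,-0.97,0.24,0,0,0,0,1,-0.97,0.24,0,0,0,0,1])

```text
t: 22.98
eef_pos: [0.5054, -0.0373, 0.17]
tool_rot: [0.0, 0.728, 0.685, -0.0]
contact_force: [0.4, -0.5, -3.3]
gripper_width: 0.637
grasp_force: 54.1
```

Request:
servo_tool(motion=[-0.97,0.24,0,0,0,0,1,-0.97,0.24,0,0,0,0,1,-0.97,0.24,0,0,0,0,1,-0.97,0.24,0,0,0,0,1,-0.97,0.24,0,0,0,0,1])

```text
t: 23.6
eef_pos: [0.5239, -0.1355, 0.1699]
tool_rot: [0.0, 0.728, 0.686, -0.0]
contact_force: [0.2, 0.0, -2.2]
gripper_width: 0.638
grasp_force: 54.1
```

Request:
servo_tool(motion=[-0.97,0.24,0,0,0,0,1,-0.97,0.24,0,0,0,0,1,-0.97,0.24,0,0,0,0,1,-0.97,0.24,0,0,0,0,1,-0.97,0.24,0,0,0,0,1])

```text
t: 24.22
eef_pos: [0.5425, -0.2343, 0.1697]
tool_rot: [-0.0, 0.727, 0.687, 0.0]
contact_force: [0.4, 0.4, -1.0]
gripper_width: 0.635
grasp_force: 54.1
```

Request:
servo_tool(motion=[-0.97,0.24,0,0,0,0,1,0,0,0,0,0,0,1])

```text
t: 24.48
eef_pos: [0.5459, -0.2549, 0.1695]
tool_rot: [0.0, 0.728, 0.686, -0.0]
contact_force: [-0.3, 1.2, -2.1]
gripper_width: 0.631
grasp_force: 54.2
```

```bash
python3 -c "
from h import *
plan((.5471,-.2547,.0885,-.059))"
```

```text
t 24.48 pos [ 0.5459 -0.2549  0.1695] phi -0.06 w 0.631 F [-0.3  1.2 -2.1] q7 -0.06
turn 1 rows az=-0.01
  shift 5 rows [0.   0.01 0.81]
```

Request:
servo_tool(motion=[0,0.01,0.81,0,0,0,1,0,0.01,0.81,0,0,0,1,0,0.01,0.81,0,0,0,1,0,0.01,0.81,0,0,0,1,0,0.01,0.81,0,0,0,1])

```text
t: 25.1
eef_pos: [0.5469, -0.2525, 0.0874]
tool_rot: [-0.0, 0.727, 0.687, -0.0]
contact_force: [-4.1, 1.2, 56.0]
gripper_width: 0.635
grasp_force: 62.4
```

Request:
servo_tool(motion=[0,0,0,0,0,0,1,0,0,0,0,0,0,1])

```text
t: 25.35
eef_pos: [0.5469, -0.2526, 0.0883]
tool_rot: [-0.0, 0.727, 0.687, -0.0]
contact_force: [-0.4, 0.3, -1.3]
gripper_width: 0.633
grasp_force: 57.3
```

Request:
servo_tool(motion=[0,0,0,0,0,0,0,0,0,0,0,0,0,0,0,0,0,0,0,0,0])

```text
t: 25.72
eef_pos: [0.5471, -0.2528, 0.089]
tool_rot: [0.0, 0.727, 0.687, 0.0]
contact_force: [-0.2, -0.3, -0.3]
gripper_width: 1.001
grasp_force: 0.0
```

Request:
servo_tool(motion=[0,0,-1,0,0,0,0,0,0,-1,0,0,0,0,0,0,-1,0,0,0,0,0,0,-1,0,0,0,0,0,0,-1,0,0,0,0])

```text
t: 26.35
eef_pos: [0.547, -0.2527, 0.1904]
tool_rot: [0.0, 0.727, 0.687, 0.0]
contact_force: [0.4, -0.0, 0.0]
gripper_width: 1.0
grasp_force: 0.0
```

```bash
python3 -c "
from h import *
import json
plan((.595,.141,.19,-1.24))
c=bot.get_calibration('wrist'); save('wrist','w7.png')
json.dump({k:np.array(v).tolist() for k,v in c.items()},open('w7.json','w'))"
```

```text
t 26.35 pos [ 0.547  -0.2527  0.1904] phi -0.057 w 1.0 F [ 0.4 -0.   0. ] q7 -0.05
turn 8 rows az=0.99
  shift 18 rows [ 0.48 -0.99  0.  ]
```

View pics/w7.png

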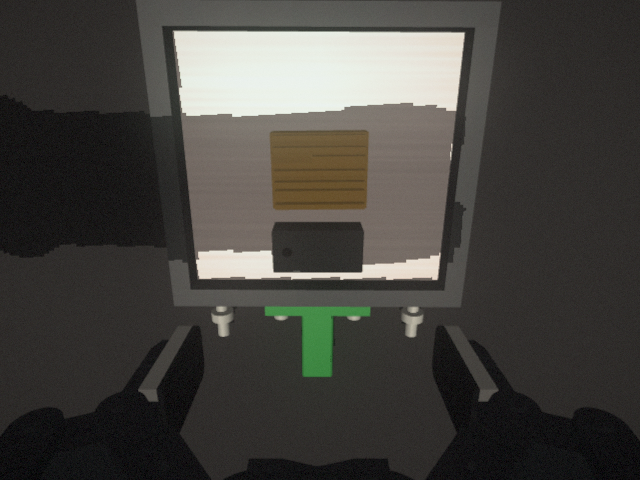

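The wide bar lies flat between the die (319,170) and the handle-side wall, at (318,248) and parallel to both. Now the thin bar.

Request:
servo_tool(motion=[0,0,0,0,0,0.99,0,0,0,0,0,0,0.99,0,0,0,0,0,0,0.99,0,0,0,0,0,0,0.99,0,0,0,0,0,0,0.99,0])

```text
t: 27.02
eef_pos: [0.5469, -0.2526, 0.1888]
tool_rot: [-0.0, 0.927, 0.374, -0.0]
contact_force: [-0.4, 0.9, -0.5]
gripper_width: 1.001
grasp_force: 0.0
```

Request:
servo_tool(motion=[0,0,0,0,0,0.99,0,0,0,0,0,0,0.99,0,0,0,0,0,0,0.99,0,0.48,-0.99,0,0,0,0,0,0.48,-0.99,0,0,0,0,0])

```text
t: 27.65
eef_pos: [0.5524, -0.2086, 0.1888]
tool_rot: [-0.0, 0.987, 0.162, -0.0]
contact_force: [-0.1, 0.0, 0.2]
gripper_width: 0.999
grasp_force: 0.0
```

Request:
servo_tool(motion=[0.48,-0.99,0,0,0,0,0,0.48,-0.99,0,0,0,0,0,0.48,-0.99,0,0,0,0,0,0.48,-0.99,0,0,0,0,0,0.48,-0.99,0,0,0,0,0])

```text
t: 28.28
eef_pos: [0.5662, -0.0991, 0.1888]
tool_rot: [-0.0, 0.987, 0.162, -0.0]
contact_force: [0.1, 0.0, -0.6]
gripper_width: 1.001
grasp_force: 0.0
```

Request:
servo_tool(motion=[0.48,-0.99,0,0,0,0,0,0.48,-0.99,0,0,0,0,0,0.48,-0.99,0,0,0,0,0,0.48,-0.99,0,0,0,0,0,0.48,-0.99,0,0,0,0,0])

```text
t: 28.9
eef_pos: [0.58, 0.0101, 0.1888]
tool_rot: [-0.0, 0.987, 0.162, -0.0]
contact_force: [-0.3, 0.4, 0.5]
gripper_width: 0.994
grasp_force: 0.0
```

Request:
servo_tool(motion=[0.48,-0.99,0,0,0,0,0,0.48,-0.99,0,0,0,0,0,0.48,-0.99,0,0,0,0,0,0.48,-0.99,0,0,0,0,0,0.48,-0.99,0,0,0,0,0])

```text
t: 29.52
eef_pos: [0.5939, 0.1198, 0.1887]
tool_rot: [0.0, 0.987, 0.162, 0.0]
contact_force: [-0.2, -1.1, -1.4]
gripper_width: 0.999
grasp_force: 0.0
```

```bash
python3 -c "
from h import *
import json
np.set_printoptions(precision=4,suppress=True)
c=json.load(open('w7.json'))
for z,P in ((.026,[(273,232),(363,232),(362,272),(274,272)]),(.030,[(271,135),(368,135),(367,208),(273,208)])):
    w=np.array([world(c,p,z)[:2] for p in P],np.float32); print(w.mean(0),cv2.minAreaRect(w*1000))
c=bot.get_calibration('wrist'); save('wrist','w8.png')
json.dump({k:np.array(v).tolist() for k,v in c.items()},open('w8.json','w'))
plan((.595,.141,.12,-1.24))"
```

```text
[ 0.5473 -0.254 ] ((547.3379516601562, -254.04701232910156), (26.19378089904785, 54.97716522216797), 86.728515625)
[ 0.5511 -0.2047] ((551.3087768554688, -204.66409301757812), (41.09386444091797, 54.644859313964844), 86.73145294189453)
t 29.57 pos [0.5939 0.1239 0.189 ] phi -1.241 w 1.0 F [0.  3.3 0.9] q7 -1.75
turn 1 rows az=-0.01
  shift 4 rows [ 0.08 -0.2   0.86]
```

View pics/w8.png

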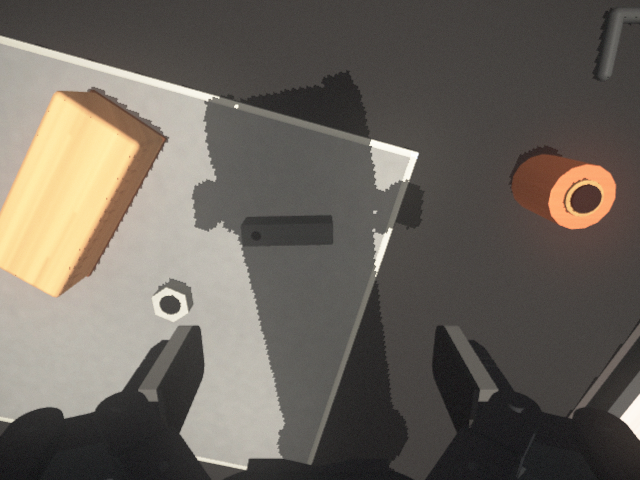

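The thin bar is at (288,233), practically aligned with the tool. The nut at (172,302) and the planer are well clear.

```bash
python3 -c "
from h import *
import json
np.set_printoptions(precision=4,suppress=True)
c=json.load(open('w8.json'))
w=np.array([world(c,p,.023)[:2] for p in [(243,224),(332,222),(333,243),(243,245)]],np.float32); m=w.mean(0); print(m,cv2.minAreaRect(w*1000))
plan((m[0],m[1],.12,-1.225))"
```

```text
[0.5976 0.1408] ((597.5391235351562, 140.99380493164062), (13.39221477508545, 55.22689437866211), 20.01619529724121)
t 29.57 pos [0.5939 0.1239 0.189 ] phi -1.241 w 1.0 F [0.  3.3 0.9] q7 -1.75
turn 1 rows az=-0.11
  shift 4 rows [ 0.12 -0.18  0.86]
```

Request:
servo_tool(motion=[0.12,-0.17,0.86,0,0,-0.12,0,0.12,-0.17,0.86,0,0,0,0,0.12,-0.17,0.86,0,0,0,0,0.12,-0.17,0.86,0,0,0,0,0,0,0,0,0,0,0])

```text
t: 30.2
eef_pos: [0.5973, 0.1345, 0.1179]
tool_rot: [0.0, 0.985, 0.171, -0.002]
contact_force: [-0.1, -0.2, 1.0]
gripper_width: 1.0
grasp_force: 0.0
```

```bash
python3 -c "
from h import *
plan((.5975,.1408,.083,-1.222))"
```

```text
t 30.2 pos [0.5973 0.1345 0.1179] phi -1.226 w 1.0 F [-0.1 -0.2  1. ] q7 -1.79
turn 1 rows az=-0.03
  shift 2 rows [ 0.06 -0.15  0.87]
```

Request:
servo_tool(motion=[0.06,-0.14,0.87,0,0,0,0,0.05,-0.14,0.87,0,0,0,0,0,0,0,0,0,0,0])

```text
t: 30.58
eef_pos: [0.5973, 0.1406, 0.0833]
tool_rot: [0.0, 0.985, 0.171, -0.002]
contact_force: [-0.0, -0.4, -0.7]
gripper_width: 0.999
grasp_force: 0.0
```

Request:
servo_tool(motion=[0,0,0,0,0,0,1,0,0,0,0,0,0,1,0,0,0,0,0,0,1,0,0,0,0,0,0,1])

```text
t: 31.08
eef_pos: [0.5989, 0.1405, 0.0862]
tool_rot: [0.0, 0.985, 0.171, 0.001]
contact_force: [-2.8, -0.3, 5.1]
gripper_width: 0.631
grasp_force: 52.3
```

Request:
servo_tool(motion=[0,0,-0.9,0,0,0,1,0,0,-0.9,0,0,0,1,0,0,-0.9,0,0,0,1,0,0,-0.9,0,0,0,1,0,0,-0.7,0,0,0,1])

```text
t: 31.7
eef_pos: [0.5987, 0.1406, 0.1727]
tool_rot: [-0.0, 0.985, 0.171, 0.001]
contact_force: [0.2, 0.3, -1.7]
gripper_width: 0.626
grasp_force: 53.0
```

```bash
python3 -c "
from h import *
plan((.5529,-.1569,.17,-.059))"
```

```text
t 31.7 pos [0.5987 0.1406 0.1727] phi -1.227 w 0.626 F [ 0.2  0.3 -1.7] q7 -1.77
turn 8 rows az=-0.97
  shift 15 rows [-1.   -0.09  0.01]
```

Request:
servo_tool(motion=[0,0,0,0,0,-0.97,1,0,0,0,0,0,-0.97,1,0,0,0,0,0,-0.97,1,0,0,0,0,0,-0.97,1,0,0,0,0,0,-0.97,1])

```text
t: 32.33
eef_pos: [0.5984, 0.1403, 0.1715]
tool_rot: [0.0, 0.859, 0.513, -0.0]
contact_force: [-0.4, 0.4, -0.6]
gripper_width: 0.628
grasp_force: 53.0
```

Request:
servo_tool(motion=[0,0,0,0,0,-0.97,1,0,0,0,0,0,-0.97,1,0,0,0,0,0,-0.97,1,-1,-0.09,0,0,0,0,1,-1,-0.09,0,0,0,0,1])

```text
t: 32.95
eef_pos: [0.592, 0.0986, 0.1711]
tool_rot: [0.0, 0.73, 0.683, -0.001]
contact_force: [0.1, -0.8, -0.8]
gripper_width: 0.63
grasp_force: 53.0
```

Request:
servo_tool(motion=[-1,-0.09,0,0,0,0,1,-1,-0.09,0,0,0,0,1,-1,-0.09,0,0,0,0,1,-1,-0.09,0,0,0,0,1,-1,-0.09,0,0,0,0,1])

```text
t: 33.58
eef_pos: [0.5769, 0.0002, 0.1711]
tool_rot: [0.0, 0.729, 0.685, 0.0]
contact_force: [-0.7, -0.7, -1.0]
gripper_width: 0.627
grasp_force: 53.0
```

Request:
servo_tool(motion=[-1,-0.09,0,0,0,0,1,-1,-0.09,0,0,0,0,1,-1,-0.09,0,0,0,0,1,-1,-0.09,0,0,0,0,1,-1,-0.09,0,0,0,0,1])

```text
t: 34.2
eef_pos: [0.5616, -0.099, 0.1711]
tool_rot: [0.0, 0.729, 0.685, 0.0]
contact_force: [1.7, -0.4, -1.5]
gripper_width: 0.628
grasp_force: 53.0
```

Request:
servo_tool(motion=[-1,-0.09,0,0,0,0,1,-1,-0.09,0,0,0,0,1,-1,-0.09,0,0,0,0,1,0,0,0,0,0,0,1,0,0,0,0,0,0,1])

```text
t: 34.83
eef_pos: [0.5528, -0.1565, 0.1712]
tool_rot: [-0.0, 0.729, 0.685, 0.0]
contact_force: [-0.5, -0.5, -0.4]
gripper_width: 0.628
grasp_force: 53.0
```

```bash
python3 -c "
from h import *
plan((.553,-.1557,.0895,-.059))"
```

```text
t 34.83 pos [ 0.5528 -0.1565  0.1712] phi -0.062 w 0.628 F [-0.5 -0.5 -0.4] q7 -0.26
turn 1 rows az=-0.02
  shift 5 rows [0.01 0.   0.82]
```

Request:
servo_tool(motion=[0.01,0,0.9,0,0,-0.02,1,0.01,0,0.9,0,0,0,1,0.01,0,0.9,0,0,0,1,0.01,0,0.7,0,0,0,1,0,0,0.4,0,0,0,1])

```text
t: 35.45
eef_pos: [0.5524, -0.1562, 0.0938]
tool_rot: [-0.001, 0.728, 0.686, -0.0]
contact_force: [-0.3, 0.3, -1.4]
gripper_width: 0.628
grasp_force: 53.0
```

Request:
servo_tool(motion=[0,0,0.2,0,0,0,1,0,0,0.1,0,0,0,1,0,0,0,0,0,0,1])

```text
t: 35.83
eef_pos: [0.553, -0.1565, 0.0895]
tool_rot: [0.0, 0.728, 0.686, 0.0]
contact_force: [-0.5, -0.6, -0.8]
gripper_width: 0.631
grasp_force: 53.0
```

Request:
servo_tool(motion=[0,0,0,0,0,0,0,0,0,0,0,0,0,0,0,0,0,0,0,0,0])

```text
t: 36.2
eef_pos: [0.5528, -0.1565, 0.0893]
tool_rot: [0.0, 0.728, 0.686, 0.0]
contact_force: [-0.1, 1.1, 0.7]
gripper_width: 1.0
grasp_force: 0.0
```

Request:
servo_tool(motion=[0,0,-1,0,0,0,0,0,0,-1,0,0,0,0,0,0,-1,0,0,0,0,0,0,-1,0,0,0,0,0,0,-1,0,0,0,0])

```text
t: 36.83
eef_pos: [0.5528, -0.1565, 0.1908]
tool_rot: [0.0, 0.728, 0.686, 0.0]
contact_force: [0.2, 0.0, 0.4]
gripper_width: 1.0
grasp_force: 0.0
```

```bash
python3 -c "
from h import *
import json
plan((.578,.266,.21,1.287))
c=bot.get_calibration('wrist'); save('wrist','w9.png')
json.dump({k:np.array(v).tolist() for k,v in c.items()},open('w9.json','w'))"
```

```text
t 36.83 pos [ 0.5528 -0.1565  0.1908] phi -0.06 w 1.0 F [0.2 0.  0.4] q7 -0.24
turn 9 rows az=-1.00
  shift 21 rows [ 0.22  0.98 -0.05]
```

View pics/w9.png

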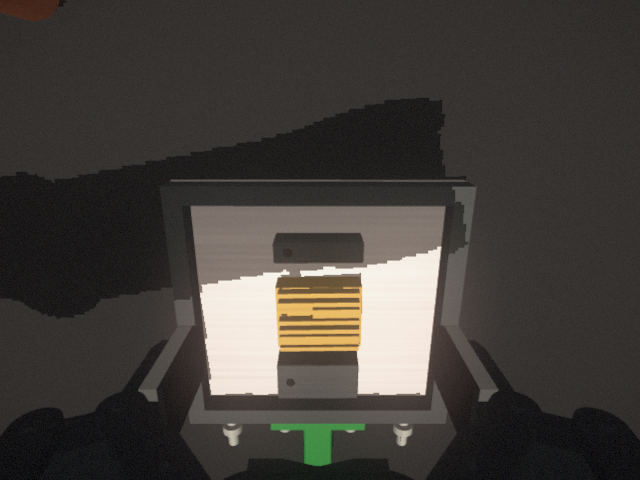

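All three parts lie in the frame in a row: thin bar (318,248), die (319,315), wide bar (318,376). They are parallel and centred. Next is the planer.

Request:
servo_tool(motion=[0,0,0,0,0,-1,0,0,0,0,0,0,-1,0,0,0,0,0,0,-1,0,0,0,0,0,0,-1,0,0,0,0,0,0,-1,0])

```text
t: 37.5
eef_pos: [0.5526, -0.1565, 0.1892]
tool_rot: [-0.0, 0.424, 0.906, -0.0]
contact_force: [-0.8, -0.8, -0.3]
gripper_width: 1.002
grasp_force: 0.0
```

Request:
servo_tool(motion=[0,0,0,0,0,-1,0,0,0,0,0,0,-1,0,0,0,0,0,0,-1,0,0,0,0,0,0,-1,0,0.22,0.98,-0.05,0,0,0,0])

```text
t: 38.12
eef_pos: [0.5537, -0.1375, 0.1897]
tool_rot: [-0.0, 0.142, 0.99, -0.0]
contact_force: [0.3, 0.7, 0.5]
gripper_width: 0.997
grasp_force: 0.0
```

Request:
servo_tool(motion=[0.22,0.98,-0.05,0,0,0,0,0.22,0.98,-0.05,0,0,0,0,0.22,0.98,-0.05,0,0,0,0,0.22,0.98,-0.05,0,0,0,0,0.22,0.98,-0.05,0,0,0,0])

```text
t: 38.75
eef_pos: [0.56, -0.0346, 0.1952]
tool_rot: [0.0, 0.14, 0.99, -0.0]
contact_force: [0.7, 0.9, 0.1]
gripper_width: 1.0
grasp_force: 0.0
```

Request:
servo_tool(motion=[0.22,0.98,-0.05,0,0,0,0,0.22,0.98,-0.05,0,0,0,0,0.22,0.98,-0.05,0,0,0,0,0.22,0.98,-0.05,0,0,0,0,0.22,0.98,-0.05,0,0,0,0])

```text
t: 39.38
eef_pos: [0.566, 0.0655, 0.2002]
tool_rot: [0.0, 0.14, 0.99, 0.0]
contact_force: [-0.9, -0.2, 0.1]
gripper_width: 1.0
grasp_force: 0.0
```

Request:
servo_tool(motion=[0.22,0.98,-0.05,0,0,0,0,0.22,0.98,-0.05,0,0,0,0,0.22,0.98,-0.05,0,0,0,0,0.22,0.98,-0.05,0,0,0,0,0.22,0.98,-0.05,0,0,0,0])

```text
t: 40.0
eef_pos: [0.5719, 0.1658, 0.2051]
tool_rot: [-0.0, 0.14, 0.99, 0.0]
contact_force: [0.8, -0.0, 0.4]
gripper_width: 0.999
grasp_force: 0.0
```

Request:
servo_tool(motion=[0.22,0.98,-0.05,0,0,0,0,0.22,0.98,-0.05,0,0,0,0,0.22,0.98,-0.05,0,0,0,0,0,0,0,0,0,0,0,0,0,0,0,0,0,0])

```text
t: 40.62
eef_pos: [0.5755, 0.224, 0.2078]
tool_rot: [-0.0, 0.14, 0.99, -0.0]
contact_force: [-0.4, -1.1, -0.1]
gripper_width: 1.002
grasp_force: 0.0
```

```bash
python3 -c "
from h import *
import json
np.set_printoptions(precision=4,suppress=True)
c=bot.get_calibration('wrist'); save('wrist','w10.png')
json.dump({k:np.array(v).tolist() for k,v in c.items()},open('w10.json','w'))
plan((.578,.266,.14,1.287))
c=json.load(open('w9.json'))
for z,P in ((.026,[(275,243),(363,243),(363,262),(274,262)]),(.030,[(277,285),(361,285),(360,350),(278,350)])):
    w=np.array([world(c,p,z)[:2] for p in P],np.float32); print(w.mean(0),cv2.minAreaRect(w*1000))"
```

```text
t 40.67 pos [0.5756 0.2235 0.2078] phi 1.289 w 0.997 F [0.3 0.3 0. ] q7 0.32
turn 1 rows az=0.01
  shift 4 rows [0.12 0.52 0.85]
[ 0.5536 -0.1581] ((553.413818359375, -158.089111328125), (12.469822883605957, 55.206275939941406), 86.55599212646484)
[ 0.5511 -0.2016] ((551.1618041992188, -201.61883544921875), (47.11387252807617, 54.151187896728516), 86.55104064941406)
```

View pics/w10.png

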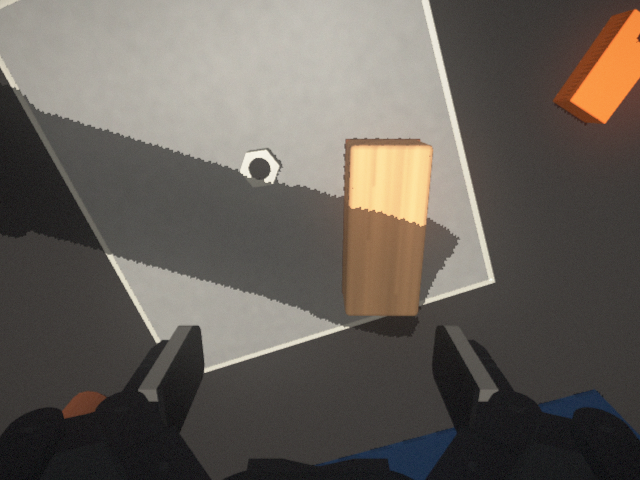

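The planer's top face spans (350,145) to (419,315), aligned with the tool. The nut at (260,168) is about 45 mm from its flank, so I'll check the finger clearance.

```bash
python3 -c "
from h import *
import json
np.set_printoptions(precision=4,suppress=True)
c=json.load(open('w10.json'))
w=np.array([world(c,p,.043)[:2] for p in [(350,145),(433,145),(419,315),(346,315)]],np.float32); m=w.mean(0); print(m,cv2.minAreaRect(w*1000))
n=world(c,(260,168),.015)[:2]; s=1.287+np.pi/2; d=n-m; print('nut',n,'in tool xy',d[0]*np.cos(s)+d[1]*np.sin(s),d[0]*np.sin(s)-d[1]*np.cos(s))
plan((m[0],m[1],.13,1.287),(m[0],m[1],.082,1.287))"
```

```text
[0.5791 0.2669] ((579.1200561523438, 267.0675964355469), (47.439727783203125, 107.91250610351562), 74.00433349609375)
nut [0.5218 0.2013] in tool xy 0.0366087056649706 -0.07899536466949937
t 40.67 pos [0.5756 0.2235 0.2078] phi 1.289 w 0.997 F [0.3 0.3 0. ] q7 0.32
turn 1 rows az=0.01
  shift 4 rows [0.11 0.53 0.97]
turn 1 rows az=-0.00
  shift 3 rows [0.  0.  0.8]
```

Request:
servo_tool(motion=[0.11,0.53,0.9,0,0,0,0,0.11,0.53,0.9,0,0,0,0,0.11,0.53,0.9,0,0,0,0,0.11,0.53,0.9,0,0,0,0,0,0,0,0,0,0,0])

```text
t: 41.3
eef_pos: [0.5776, 0.2688, 0.1341]
tool_rot: [-0.001, 0.139, 0.99, -0.0]
contact_force: [-0.1, -0.0, 0.8]
gripper_width: 1.0
grasp_force: 0.0
```

Request:
servo_tool(motion=[0,0,0.9,0,0,0,0,0,0,0.8,0,0,0,0,0,0,0.8,0,0,0,0,0,0,0,0,0,0,0])

```text
t: 41.8
eef_pos: [0.5781, 0.2669, 0.0843]
tool_rot: [-0.001, 0.14, 0.99, -0.001]
contact_force: [-0.6, 0.5, 0.4]
gripper_width: 1.002
grasp_force: 0.0
```

```bash
python3 -c "
from h import *
plan((.579,.267,.084,1.29))"
```

```text
t 41.8 pos [0.5781 0.2669 0.0843] phi 1.29 w 1.002 F [-0.6  0.5  0.4] q7 0.17
turn 1 rows az=0.00
  shift 1 rows [-0.04  0.02  0.02]
```

Request:
servo_tool(motion=[0,0,0,0,0,0,1,0,0,0,0,0,0,1,0,0,0,0,0,0,1,0,0,0,0,0,0,1])

```text
t: 42.3
eef_pos: [0.5793, 0.2681, 0.087]
tool_rot: [0.001, 0.14, 0.99, 0.0]
contact_force: [-0.2, -1.0, 5.7]
gripper_width: 0.552
grasp_force: 53.5
```

Request:
servo_tool(motion=[0,0,-1,0,0,0,1,0,0,-1,0,0,0,1,0,0,-1,0,0,0,1,0,0,-1,0,0,0,1,0,0,-1,0,0,0,1])

```text
t: 42.92
eef_pos: [0.5788, 0.2677, 0.1877]
tool_rot: [0.0, 0.14, 0.99, 0.0]
contact_force: [0.9, 0.2, -1.2]
gripper_width: 0.549
grasp_force: 52.7
```

```bash
python3 -c "
from h import *
plan((.5507,-.2053,.19,-.059))"
```

```text
t 42.92 pos [0.5788 0.2677 0.1877] phi 1.29 w 0.549 F [ 0.9  0.2 -1.2] q7 0.25
turn 9 rows az=1.00
  shift 24 rows [-0.99 -0.   -0.  ]
```

Request:
servo_tool(motion=[0,0,0,0,0,1,1,0,0,0,0,0,1,1,0,0,0,0,0,1,1,0,0,0,0,0,1,1,0,0,0,0,0,1,1])

```text
t: 43.55
eef_pos: [0.5787, 0.2679, 0.1869]
tool_rot: [-0.0, 0.495, 0.869, 0.0]
contact_force: [-0.3, 0.2, -0.1]
gripper_width: 0.554
grasp_force: 52.7
```

Request:
servo_tool(motion=[0,0,0,0,0,1,1,0,0,0,0,0,1,1,0,0,0,0,0,1,1,0,0,0,0,0,1,1,-0.99,0,0,0,0,0,1])

```text
t: 44.18
eef_pos: [0.577, 0.2495, 0.1871]
tool_rot: [-0.0, 0.726, 0.687, 0.001]
contact_force: [-0.3, 0.3, -2.0]
gripper_width: 0.546
grasp_force: 52.7
```

Request:
servo_tool(motion=[-0.99,0,0,0,0,0,1,-0.99,0,0,0,0,0,1,-0.99,0,0,0,0,0,1,-0.99,0,0,0,0,0,1,-0.99,0,0,0,0,0,1])

```text
t: 44.8
eef_pos: [0.5716, 0.1477, 0.1861]
tool_rot: [0.0, 0.728, 0.686, -0.0]
contact_force: [-1.1, -0.7, -2.5]
gripper_width: 0.556
grasp_force: 52.7
```

Request:
servo_tool(motion=[-0.99,0,0,0,0,0,1,-0.99,0,0,0,0,0,1,-0.99,0,0,0,0,0,1,-0.99,0,0,0,0,0,1,-0.99,0,0,0,0,0,1])

```text
t: 45.42
eef_pos: [0.5657, 0.0491, 0.1861]
tool_rot: [0.0, 0.728, 0.686, 0.0]
contact_force: [0.3, -0.0, -1.2]
gripper_width: 0.553
grasp_force: 52.7
```

Request:
servo_tool(motion=[-0.99,0,0,0,0,0,1,-0.99,0,0,0,0,0,1,-0.99,0,0,0,0,0,1,-0.99,0,0,0,0,0,1,-0.99,0,0,0,0,0,1])

```text
t: 46.05
eef_pos: [0.5598, -0.0498, 0.1861]
tool_rot: [0.0, 0.728, 0.686, 0.0]
contact_force: [-0.1, -0.7, -1.4]
gripper_width: 0.553
grasp_force: 52.7
```

Request:
servo_tool(motion=[-0.99,0,0,0,0,0,1,-0.99,0,0,0,0,0,1,-0.99,0,0,0,0,0,1,-0.99,0,0,0,0,0,1,-0.99,0,0,0,0,0,1])

```text
t: 46.68
eef_pos: [0.5539, -0.1486, 0.1861]
tool_rot: [0.0, 0.728, 0.686, 0.0]
contact_force: [-0.3, -0.0, -0.9]
gripper_width: 0.553
grasp_force: 52.7
```

Request:
servo_tool(motion=[-0.99,0,0,0,0,0,1,-0.99,0,0,0,0,0,1,-0.99,0,0,0,0,0,1,0,0,0,0,0,0,1,0,0,0,0,0,0,1])

```text
t: 47.3
eef_pos: [0.5505, -0.2058, 0.1861]
tool_rot: [-0.0, 0.728, 0.686, 0.0]
contact_force: [0.4, 0.1, -2.1]
gripper_width: 0.551
grasp_force: 52.7
```

```bash
python3 -c "
from h import *
plan((.5507,-.2053,.1145,-.059))"
```

```text
t 47.3 pos [ 0.5505 -0.2058  0.1861] phi -0.059 w 0.551 F [ 0.4  0.1 -2.1] q7 -0.13
turn 1 rows az=-0.00
  shift 4 rows [0.01 0.   0.9 ]
```

Request:
servo_tool(motion=[0.01,0,0.9,0,0,0,1,0.01,0,0.9,0,0,0,1,0,0,0.9,0,0,0,1,0,0,0.45,0,0,0,1,0,0,0.25,0,0,0,1])

```text
t: 47.92
eef_pos: [0.5503, -0.206, 0.1172]
tool_rot: [-0.0, 0.728, 0.686, -0.0]
contact_force: [-0.3, 0.9, -1.4]
gripper_width: 0.546
grasp_force: 52.7
```

Request:
servo_tool(motion=[0,0,0.13,0,0,0,1,0,0,0.05,0,0,0,1,0,0,0,0,0,0,1])

```text
t: 48.3
eef_pos: [0.5506, -0.2063, 0.1149]
tool_rot: [0.0, 0.728, 0.686, 0.0]
contact_force: [-0.2, 1.0, -1.7]
gripper_width: 0.548
grasp_force: 52.7
```

```bash
python3 -c "
from h import *
plan((.5507,-.2053,.114,-.059))"
```

```text
t 48.3 pos [ 0.5506 -0.2063  0.1149] phi -0.06 w 0.548 F [-0.2  1.  -1.7] q7 -0.19
turn 1 rows az=-0.01
  shift 1 rows [0.05 0.   0.04]
```

Request:
servo_tool(motion=[0.03,0,0.03,0,0,0,1,0,0,0,0,0,0,0,0,0,0,0,0,0,0,0,0,0,0,0,0,0])

```text
t: 48.8
eef_pos: [0.5506, -0.2056, 0.1141]
tool_rot: [0.0, 0.728, 0.686, 0.0]
contact_force: [0.2, 0.1, -0.4]
gripper_width: 0.999
grasp_force: 0.0
```

Request:
servo_tool(motion=[0,0,-1,0,0,0,0,0,0,-1,0,0,0,0,0,0,-1,0,0,0,0,0,0,-1,0,0,0,0,0,0,-1,0,0,0,0])

```text
t: 49.42
eef_pos: [0.5505, -0.2056, 0.2157]
tool_rot: [0.0, 0.728, 0.686, 0.0]
contact_force: [0.2, -0.1, 0.2]
gripper_width: 1.001
grasp_force: 0.0
```

```bash
python3 -c "
from h import *
import json
plan((.55,-.2053,.21,-.059))
c=bot.get_calibration('wrist'); save('wrist','w11.png')
json.dump({k:np.array(v).tolist() for k,v in c.items()},open('w11.json','w'))"
```

```text
t 49.42 pos [ 0.5505 -0.2056  0.2157] phi -0.06 w 1.001 F [ 0.2 -0.1  0.2] q7 -0.11
turn 1 rows az=-0.01
  shift 1 rows [ 0.02 -0.03  0.28]
```

View pics/w11.png

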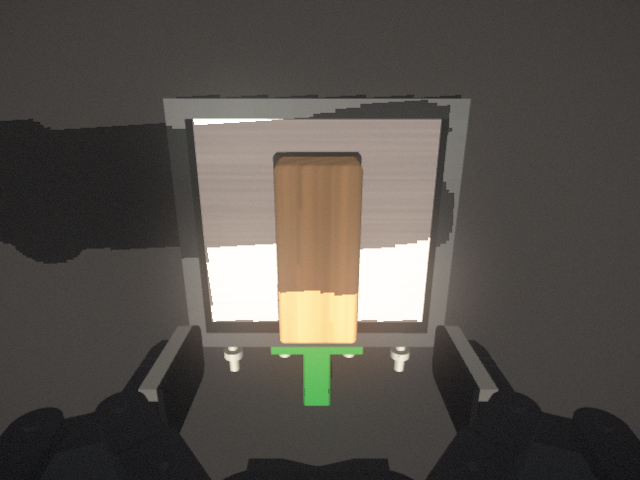

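The planer lies crosswise on the die, from (275,166) to (357,343), with the thin bar just showing beyond its far end. I'll check the number, then hand in.

```bash
python3 -c "
from h import *
import json
c=json.load(open('w11.json'))
w=np.array([world(c,p,.07)[:2] for p in [(275,166),(362,166),(357,343),(280,343)]],np.float32); m=w.mean(0); print(m,cv2.minAreaRect(w*1000))
if np.hypot(*(m-[.5505,-.2053]))<.008: print(bot.hand_in())"
```

```text
[ 0.5512193  -0.20542431] ((551.2612915039062, -205.42501831054688), (107.65321350097656, 47.18576431274414), 86.55183410644531)
the job is handed in; nothing more can be done
None
```

The forme is made up and handed in at about 50 s. By the wrist camera, the die, both spacers and the planer are each within about 5 mm of target and aligned with the frame; the hand-in returned no verdict.

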